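# Hang two painting frames on the two-seat hook, large behind small

## Task

Tidy up after the painting class: hang the large open wooden frame by its top bar on the hook arm, in the back seat between post and collar, then the small open frame in the front seat between collar and turned-up tip, nested before the large one. Let both hang straight and square across the arm, at rest, and leave the painted panel standing in the rack.

Things in the scene. Friction and masses are not known exactly. Their poses are not given: they have to be found in the camera images.
- large_frame: Loose open frame of plain light wood, upright in a rack slot: 170 wide (y), 125 tall (z up), 12 thick (x), bars 14, opening 142 x 97 mm; 0.16 kg. On its top bar's middle a grip block 28 wide (y), 16 thick, 36 high. Origin: middle of the top bar's underside, which rests on the hook; block 14 to 50 mm above it, lower edge 111 below it. Which thing is in which slot varies.
- small_frame: The same kind of frame, smaller: 120 wide (y), 105 tall (z up), 12 thick (x), bars 14, opening 92 x 77 mm; 0.12 kg. The same grip block, 28 wide (y), 16 thick, 36 high. Origin: middle of the top bar's underside; block 14 to 50 mm above it, lower edge 91 below it. Stands upright in another slot of the rack.
- painted_panel: Closed white panel with painted bands, no opening: 146 wide (y), 115 tall, 12 thick (x), the same grip block on top (to 151 mm). Origin: middle of its lower edge, z up. Stays in its slot. The fixed grey rack has 3 parallel slots 62 mm apart, 15 wide, floor 8 mm above the table, walls up to 48 mm; the things in it rise to 169 mm at most above the table.
- hook: Fixed steel stand. Origin: on the table under its 16 mm post (top at 153 mm), z up. A level arm 10 thick runs along +x, upper side at 150 mm. From the post's axis: back seat 8 to 66 mm, collar (18 diameter) 66 to 74, front seat 74 to 127, tip rod at 132 turned up to 170 mm height. Frames, square across the arm, pass over the tip in -x, then down. Base x -50 to 140, 120 wide, 10 high.

How it is judged:
By the outcome, as a careful person would: the job done as asked, in the order asked, and still so for the second after the job is handed in, with the robot touching nothing.
It also fails if it takes over 62 s, if anything falls off the work surface, if the arm or the gripper's body presses on something with over 40 N, if the wrist force passes 120 N, or if a joint passes its speed limit or range.

## Robot

A 6-joint arm with a two-finger parallel gripper is mounted at the origin on the work surface. World frame = base frame: x ahead of the robot, y to its left, z up, the work surface at z = 0. Lengths are in m, angles in rad, forces in N, time in s.
With the tool pointing down it reaches from about 0.25 to 0.775 m from the base axis. Payload 8.9 kg.
Tool frame: the origin (TCP) lies midway between the tips of the shut fingers; the grasp point (between the pads) lies r.hold_point_z behind it (r.hold_point_z is the distance from the TCP to the grasp point, in m); z points along the fingers, y is the line along which they close (so a half turn about z gives the same grasp; the last joint's range is limited). The gripper opens to 85 mm and grips with 20 to 120 N. Pads are 22 mm wide; open, the fingers measure 114 mm over their backs; the gripper's body (76 mm by 85 mm) begins 54 mm behind the grasp point. The pads swing forward as they close: fully open they stand 13 mm farther back than shut.
Start: joints at [-1.295, 0.291, -0.153, 1.127, 0, 1.431], TCP at [0.212, -0.48, 0.231] pointing down, gripper open.
Joint ranges: [-2.52, 2.52], [-0.91, 1.74], [-1.3, 1.37], [-1.96, 2.02], [-1.52, 1.47], [-3.14, 3.14]. Speed limits (rad/s): [2.22, 2.22, 2.79, 3.14, 3.14, 3.14].

## Interface

Orientations are given as a rotation vector (axis times angle).
In Python, from bench import r gives the robot as it stands.
- The arm moves only by the tool move_arm, never from a script. Its argument "targets" is a list of rows, each a list of 7 numbers: the finger opening in mm, from 0 to 85.4, then the shift along the tool's x, y, z in mm, then the turn, a rotation vector about the tool's x, y, z in rad. In form: [[gripper, x, y, z, rx, ry, rz], ...]. A call has exactly 8 rows; each row is the pose to reach, as a shift and turn from the pose commanded when the call began, along the tool's axes at that moment; what a row does not reach only later rows make up. A row lasts 1/8 s, in which the tool goes at most 62.5 mm and 10.7 degrees, less where a joint would pass 70% of its speed; a pose out of reach is approached as far as the arm can. A call with a gripper value outside its range is refused whole. The fingers move at their own pace and stop on an object; the grip force is fixed at half the most. Time passes only in rows, so rows that repeat a pose let the fingers close, or fill a call up. It gives the time, the measured TCP pose, the force, the opening and the grip force at its end, in the units of the state.
- r.get_obs(): the state, without advancing time (a new reading comes with each control period).
- r.capture(name): name is "scene" or "side" or "wrist"; returns a dict with "img" (400x640x3 uint8, blue, green, red), "z_map" (400x640 float32, m along the optical axis (not along the pixel's ray), 0 where there is no reading), "fx", "fy", "cx", "cy" (pixels), "eye" and "orientation" of the camera in the world; the wrist camera has in their place "tool_from_camera" (4x4, takes a point from camera to tool coordinates, whose origin is the TCP and whose axes are the flange's). Camera axes: x right, y down, z forward; pixel columns grow to the right and rows downward; lengths in m; the calibration is good to about 2 mm. The wrist camera is an equidistant fisheye: a pixel r from the principal point sees the ray r / f radians off the axis. A picture is of the moment at which its call begins: read the wrist's pose just before it.
- r.sign_off(): hands the job in; it is judged then, once.
The state is a dict: "t": time; "joints": joint angles; "qvel": joint speeds; "tau": joint torques, N m; "ee_pos": TCP position; "ee_rot": TCP orientation; "ft_force": force on the tool from outside, world axes, zero at the start; "torque": the same for the moment, N m; "width": opening from 0.0 (shut) to 1.0 (fully open); "grasp_force": force on a finger pad.
Only numpy, scipy, OpenCV 4.12 (cv2) and the standard library are available. Lean on these libraries where they do the work, as an engineer would, in place of code of your own. Each camera call takes 0.05 s, during which the arm holds its last target. There are 200 camera calls.

## Working session

There is one attempt and no reset: what is moved stays moved. The work goes in short steps, Python scripts to look and compute and a tool call to move; the robot and the scene stay as the last step left them, time stands still between calls to the robot, and variables do not carry over. Pictures are saved under pics/ and viewed, at most 10 in all, crops included, and the job is handed in when it is done.

Besides the shell and the picture viewer there is one more tool, called after "Request:" by a JSON object that holds its "fn" and its "kwargs". move_arm: Moves the arm, as the interface text tells. Its arguments: {"type":"object","properties":{"targets":{"type":"array","items":{"type":"array","items":{"type":"number"}}}},"required":["targets"]}

```bash
ls; mkdir -p pics
python3 - <<'E'
from bench import r
import cv2,numpy as np,pickle
o=r.get_obs();print(o, r.hold_point_z)
d={}
for n in("scene","side"):
    c=r.capture(n);d[n]=c;cv2.imwrite(f"pics/{n}0.png",c["img"]);print(n,c["fx"],c["fy"],c["cx"],c["cy"],c["eye"],c["orientation"])
pickle.dump(d,open("d0.pkl","wb"))
E
```

```text
pics
{'t': 0.0, 'joints': array([-1.29532054e+00,  2.91245514e-01, -1.54113094e-01,  1.12672722e+00,
       -2.50299614e-05,  1.43149859e+00]), 'qvel': array([ 0.00077815, -0.00010417,  0.00035869, -0.00012348, -0.00052398,
        0.00030092]), 'tau': array([-1.61240761e-03, -5.37144041e+01,  3.31367683e+01,  1.60625030e-02,
       -1.12622458e-04, -1.09923795e-05]), 'ee_pos': array([ 0.21144144, -0.48005525,  0.23075532]), 'ee_rot': array([-3.07301835e+00, -6.46599967e-01,  1.76964519e-04]), 'ft_force': array([ 0.83789106, -0.15286037, -0.20471451]), 'torque': array([-0.0037528 ,  0.01112891, -0.0282079 ]), 'grasp_force': 0.0, 'width': 1.0011817308825195} 0.0187
scene 380.7870175592212 380.7870175592212 320.23969899862146 198.5399482612023 [0.86643719 0.35584807 0.90239042] [-1.08689681 -2.62965821  0.75387907]
side 461.166696003755 461.166696003755 315.12053554158973 199.1660514253931 [0.29485256 0.70698447 0.70713012] [-0.43037972  2.7096609  -1.27219442]
```

View pics/scene0.png

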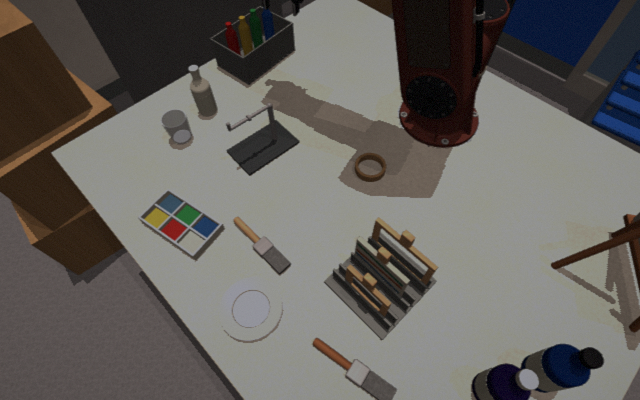

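View pics/side0.png

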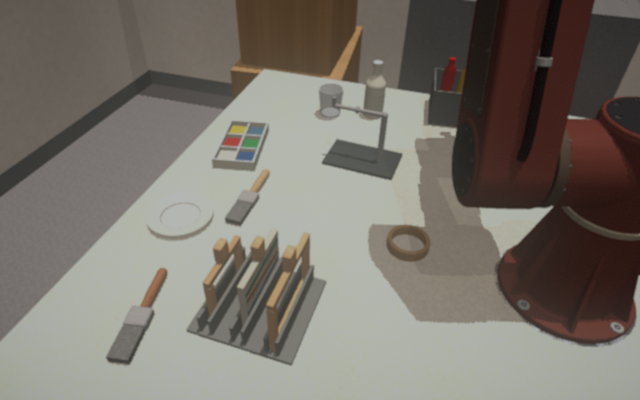

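The scene view shows the rack at (380,280), with the large frame nearest the robot (404,240), the panel in the middle (383,258) and the small frame outermost (370,280). The hook has its post at (270,115) and its tip at (230,125), with a glass and a bottle beyond the tip. The side view agrees.

```bash
cat > h.py <<'E'
import numpy as np,cv2
from scipy.spatial.transform import Rotation as R
def cloud(c):
    v,u=np.mgrid[0:400,0:640]; z=c["z_map"]
    P=np.stack([(u-c["cx"])/c["fx"]*z,(v-c["cy"])/c["fy"]*z,z],-1)
    W=P@R.from_rotvec(c["orientation"]).as_matrix().T+c["eye"]; W[z<=0]=np.nan
    return W
E
python3 - <<'E'
from h import *;import pickle
d=pickle.load(open("d0.pkl","rb"));np.set_printoptions(precision=4,suppress=True)
for n,roi,hroi in(("scene",(215,335,320,440),(95,180,220,305)),("side",(230,355,190,330),(85,180,318,408))):
    W=cloud(d[n]); 
    print(n,"table z",np.nanmedian(W[200:260,300:330,2]) )
    a=W[roi[0]:roi[1],roi[2]:roi[3]].reshape(-1,3);
    for lo,hi in((.14,.2),(.1,.14),(.05,.1),(.001,.012)):
        m=(a[:,2]>lo)&(a[:,2]<hi); b=a[m].astype(np.float32)
        print(lo,len(b),b.min(0),b.max(0))
        if lo==.001: print(cv2.minAreaRect(b[:,:2]));continue
        if lo==.05: continue
        q=b[:,:2]; 
        if len(q)<9: continue
        _,l,ce=cv2.kmeans(q,3,None,(3,50,1e-5),10,cv2.KMEANS_PP_CENTERS)
        for k in range(3):
            s=b[l[:,0]==k];print('  ',ce[k],len(s),s[:,2].max(),cv2.minAreaRect(s[:,:2]))
    a=W[hroi[0]:hroi[1],hroi[2]:hroi[3]].reshape(-1,3)
    for lo,hi in((.155,.2),(.135,.158),(.02,.12),(.006,.014)):
        m=(a[:,2]>lo)&(a[:,2]<hi);b=a[m].astype(np.float32);print("hook",lo,len(b),b.mean(0),cv2.minAreaRect(b[:,:2]) if len(b)>2 else b)
    # upscaled crops
I=d["scene"]["img"];cr=np.hstack([cv2.resize(I[205:345,310:450],(400,400)),cv2.resize(I[60:200,160:300],(400,400))]);cv2.imwrite("pics/c0.png",cr)
E
```

```text
scene table z -0.0006636758352882577
0.14 409 [0.4765 0.1999 0.1401] [0.6168 0.2428 0.1711]Traceback (most recent call last):
  File "<stdin>", line 16, in <module>
cv2.error: OpenCV(4.12.0) /io/opencv/modules/imgproc/src/convhull.cpp:143: error: (-215:Assertion failed) total >= 0 && (depth == CV_32F || depth == CV_32S) in function 'convexHull'
```

Run:
```python
from h import *;import pickle
d=pickle.load(open("d0.pkl","rb"));np.set_printoptions(precision=4,suppress=True)
C=np.ascontiguousarray
def mr(b): 
    if len(b)<5: return b
    r=cv2.minAreaRect(C(b[:,:2])*1000); return np.round(r[0],1),np.round(r[1],1),round(r[2],1)
for n,roi,hroi in(("scene",(215,335,320,440),(95,180,220,305)),("side",(230,355,190,330),(85,180,318,408))):
    W=cloud(d[n])
    a=W[roi[0]:roi[1],roi[2]:roi[3]].reshape(-1,3)
    for lo,hi in((.14,.2),(.1,.128),(.001,.012)):
        b=a[(a[:,2]>lo)&(a[:,2]<hi)].astype(np.float32)
        print(n,lo,len(b),mr(b))
        if lo==.001: continue
        _,l,ce=cv2.kmeans(C(b[:,:2]),3,None,(3,50,1e-5),10,cv2.KMEANS_PP_CENTERS)
        for k in range(3):
            s=b[l[:,0]==k];print('  ',ce[k],len(s),s[:,2].max(),mr(s))
    a=W[hroi[0]:hroi[1],hroi[2]:hroi[3]].reshape(-1,3)
    for lo,hi in((.155,.2),(.135,.158),(.02,.12),(.006,.014)):
        b=a[(a[:,2]>lo)&(a[:,2]<hi)].astype(np.float32);print("hook",lo,len(b),b.mean(0),mr(b))
I=d["scene"]["img"];cr=np.hstack([cv2.resize(I[205:345,310:450],(400,400)),cv2.resize(I[60:200,160:300],(400,400))]);cv2.imwrite("pics/c0.png",cr)
```

```text
scene 0.14 409 (array([546.8, 220.7]), array([140.7,  41.6]), 1.4)
   [0.6098 0.2294] 112 0.1508215 (array([608.8, 229.2]), array([27., 16.]), 88.4)
   [0.4881 0.227 ] 163 0.17111927 (array([484.8, 226.5]), array([27. , 16.6]), 88.1)
   [0.5488 0.2146] 134 0.16072057 (array([546.7, 213.6]), array([16.3, 27.4]), 1.5)
scene 0.1 1037 (array([549.5, 225.8]), array([135.4, 170.2]), 0.1)
   [0.5332 0.2612] 370 0.12787165 (array([518.1, 264.8]), array([91.8, 73.2]), 89.8)
   [0.6108 0.2316] 340 0.1278812 (array([609.7, 228.7]), array([119. ,  14.7]), 89.1)
   [0.5344 0.1745] 327 0.12771446 (array([518. , 179.4]), array([79.5, 70.2]), 87.9)
scene 0.001 2679 (array([517.2, 212.4]), array([312.1, 318.4]), 44.9)
hook 0.155 22 [ 0.5614 -0.3051  0.1634] (array([ 560.9, -305.7]), array([10.3,  8.1]), 24.0)
hook 0.135 220 [ 0.4916 -0.3001  0.1473] (array([ 494. , -300.2]), array([ 15.9, 143.5]), 85.3)
hook 0.02 129 [ 0.4321 -0.2941  0.0726] (array([ 431.9, -296.4]), array([12.3, 16.9]), 43.6)
hook 0.006 1793 [ 0.4811 -0.2977  0.0094] (array([ 474.8, -300.1]), array([123.2, 190.4]), 85.9)
side 0.14 
[... 385 characters left out ...]
049 0.2376] 530 0.12799847 (array([606.5, 229. ]), array([121.1,  16. ]), 87.8)
   [0.5255 0.2689] 616 0.12784722 (array([515.1, 267.9]), array([87. , 74.4]), 88.6)
   [0.5265 0.1777] 389 0.12799062 (array([513.2, 183. ]), array([81.7, 75.2]), 88.9)
side 0.001 3620 (array([575.5, 184.4]), array([301.2, 310.2]), 18.5)
hook 0.155 22 [ 0.558  -0.3042  0.163 ] (array([ 558.8, -304.6]), array([10.1,  9.2]), 68.9)
hook 0.135 269 [ 0.4873 -0.2986  0.1464] (array([ 492.1, -299.3]), array([ 16. , 144.2]), 86.8)
hook 0.02 1290 [ 0.5386 -0.4782  0.0657] (array([ 495.5, -461. ]), array([173. , 337.3]), 48.6)
hook 0.006 1849 [ 0.4757 -0.3036  0.0092] (array([ 495.6, -372.8]), array([216.4, 330.1]), 17.7)
```

View pics/c0.png

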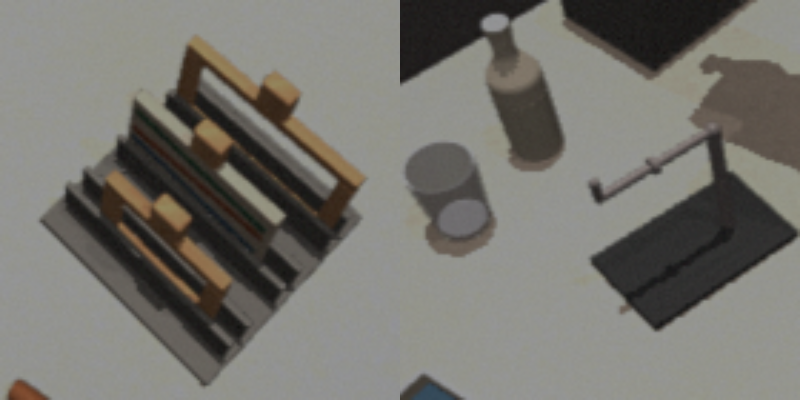

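Request:
{"fn": "move_arm", "kwargs": {"targets": [[85, 33, -33, 0, 0, 0, -0.17], [85, 67, -67, 0, 0, 0, -0.34], [85, 100, -101, 0, 0, 0, -0.51], [85, 134, -134, 0, 0, 0, -0.68], [85, 167, -168, 0, 0, 0, -0.85], [85, 200, -201, 0, 0, 0, -1.02], [85, 234, -235, 0, 0, 0, -1.19], [85, 267, -268, 0, 0, 0, -1.35]]}}

```text
t: 1.1
ee_pos: [0.3481, -0.1261, 0.2313]
ee_rot: [1.989, 2.431, 0.0]
ft_force: [1.2, -0.6, 0.9]
width: 0.994
grasp_force: 0.0
```

```bash
cat >> h.py <<'E'
def delta(x,y,z,yaw):
    "tool-frame shift (mm) and turn to a TCP pose pointing down, tool x at yaw deg"
    from bench import r
    o=r.get_obs(); R0=R.from_rotvec(o["ee_rot"])
    a=np.radians(yaw); T=R.from_matrix(np.array([[np.cos(a),np.sin(a),0],[np.sin(a),-np.cos(a),0],[0,0,-1]]))
    print("t",round(o["t"],2),"pos",np.round(o["ee_pos"],4),"j",np.round(o["joints"],2),"w",round(o["width"],3),"f",np.round(o["ft_force"],1))
    print("shift",np.round(R0.inv().apply(np.array([x,y,z])-o["ee_pos"])*1000,1),"turn",np.round((R0.inv()*T).as_rotvec(),4))
POST=np.array([.4295,-.2962]);HY=-4.1
def hk(s,l=0):
    a=np.radians(HY);return POST+s*np.array([np.cos(a),np.sin(a)])+l*np.array([-np.sin(a),np.cos(a)])
E
python3 - <<'E'
from h import *;import pickle
delta(.4838,.2270,.215,178.5)
d=pickle.load(open("d0.pkl","rb"))
W=cloud(d["scene"])[60:155,155:225].reshape(-1,3)
for lo,hi in((.02,.06),(.06,.1),(.1,.2)):
    b=W[(W[:,2]>lo)&(W[:,2]<hi)];print(lo,len(b),np.round(np.percentile(b,[2,50,98],axis=0),3).tolist())
print(hk(37),hk(100),hk(175))
E
```

```text
t 1.1 pos [ 0.3481 -0.1261  0.2313] j [-0.55 -0.01 -0.51  1.07  0.    0.83] w 0.994 f [ 1.2 -0.6  0.9]
shift [319.3 202.8  16.3] turn [ 1.0000e-04  1.0000e-04 -1.3454e+00]
0.02 551 [[0.343, -0.679, 0.021], [0.608, -0.524, 0.042], [0.657, -0.478, 0.059]]
0.06 588 [[0.481, -0.549, 0.061], [0.603, -0.524, 0.077], [0.66, -0.476, 0.098]]
0.1 362 [[0.479, -0.558, 0.101], [0.505, -0.538, 0.125], [0.527, -0.52, 0.17]]
[37.33480897 -2.94160544] [100.17357829  -7.44594443] [174.98163701 -12.80825276]
```

Request:
{"fn": "move_arm", "kwargs": {"targets": [[85, 40, 25, 0, 0, 0, -0.17], [85, 80, 51, 0, 0, 0, -0.34], [85, 120, 76, 0, 0, 0, -0.51], [85, 160, 102, 0, 0, 0, -0.68], [85, 200, 127, 0, 0, 0, -0.85], [85, 240, 152, 0, 0, 0, -1.02], [85, 280, 178, 4, 0, 0, -1.19], [85, 319, 203, 10, 0, 0, -1.345]]}}

```text
t: 2.1
ee_pos: [0.486, 0.2262, 0.221]
ee_rot: [-0.041, -3.141, 0.0]
ft_force: [0.5, -0.4, -0.3]
width: 0.995
grasp_force: 0.0
```

Run:
```python
from h import *
from bench import r
delta(.4838,.2270,.138,178.5)
o=r.get_obs()
c=r.capture("wrist");cv2.imwrite("pics/w1.png",c["img"])
for k in c:
    if k not in("img","z_map"):print(k,c[k])
# points -> world via fisheye
v,u=np.mgrid[0:400,0:640];dx=u-c["cx"];dy=v-c["cy"];rr=np.hypot(dx,dy)+1e-9;th=np.hypot(dx/c["fx"],dy/c["fy"])
z=c["z_map"];t=np.where(th<1.4,np.tan(np.minimum(th,1.4)),np.nan)
P=np.stack([dx/rr*t*z,dy/rr*t*z,z],-1);P[z<=0]=np.nan
T=c["tool_from_camera"];W=(P@T[:3,:3].T+T[:3,3])@R.from_rotvec(o["ee_rot"]).as_matrix().T+o["ee_pos"]
a=W.reshape(-1,3)
for nm,x0,zl,zh in(("Lblock",.484,.14,.18),("Lbar",.484,.11,.137),("Sblock",.607,.12,.16),("Sbar",.607,.1,.116),("P",.546,.14,.17)):
    b=a[(abs(a[:,0]-x0)<.02)&(a[:,1]>.1)&(a[:,1]<.35)&(a[:,2]>zl)&(a[:,2]<zh)]
    if len(b)>9:
        q=cv2.minAreaRect(np.ascontiguousarray(b[:,:2].astype(np.float32))*1000);print(nm,len(b),np.round(np.percentile(b,[1,50,99],axis=0),4).tolist(),q)
```

```text
t 2.1 pos [0.486  0.2262 0.221 ] j [ 0.3   0.32 -0.14  1.11 -0.    0.33] w 0.995 f [ 0.5 -0.4 -0.3]
shift [ 2.2  0.8 83. ] turn [-0.0001 -0.     -0.    ]
fx 309.70691628693146
fy 309.70691628693146
cx 321.2845739058141
cy 200.10945765442992
tool_from_camera [[-1.14784770e-04 -9.60695683e-01 -2.77603658e-01  7.14650709e-02]
 [ 9.99999808e-01  5.85696970e-05 -6.16174889e-04 -5.14890631e-04]
 [ 6.08215718e-04 -2.77603676e-01  9.60695492e-01 -1.42033105e-01]
 [ 0.00000000e+00  0.00000000e+00  0.00000000e+00  1.00000000e+00]]
Lblock 1292 [[0.4746, 0.2114, 0.1415], [0.479, 0.2249, 0.1676], [0.4909, 0.2382, 0.1697]] ((482.72271728515625, 224.6486053466797), (27.862916946411133, 16.941631317138672), 87.07563018798828)
Lbar 3192 [[0.4753, 0.1417, 0.1139], [0.4806, 0.2231, 0.132], [0.4893, 0.3076, 0.1339]] ((482.0571594238281, 224.41415405273438), (170.1535186767578, 13.82855224609375), 88.52522277832031)
Sblock 675 [[0.598, 0.2147, 0.1202], [0.5995, 0.2276, 0.1384], [0.6048, 0.2418, 0.149]] ((602.0006103515625, 227.79107666015625), (8.613506317138672, 28.58930206298828), 0.45268183946609497)
Sbar 1612 [[0.5996, 0.1689, 0.1004], [0.6022, 0.2273, 0.1114], [0.6127, 0.286, 0.114]] ((606.4749755859375, 227.50216674804688), (119.3813247680664, 13.979707717895508), 89.55725860595703)
P 914 [[0.5362, 0.1989, 0.1408], [0.539, 0.2125, 0.1574], [0.5511, 0.2255, 0.1595]] ((543.5235595703125, 211.82843017578125), (27.231281280517578, 15.982858657836914), 88.9291763305664)
```

View pics/w1.png

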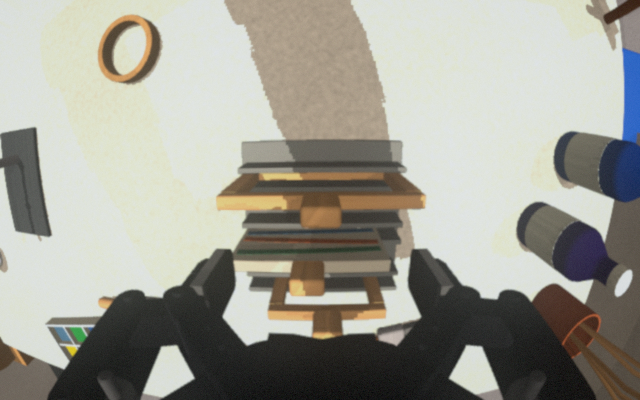

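The wrist view shows the large block at (320,210), centred between the fingers, with the panel and small frame below it. Descending to grip.

Request:
{"fn": "move_arm", "kwargs": {"targets": [[85, 3, -1, 20, 0, 0, 0], [85, 3, -1, 45, 0, 0, 0], [85, 3, -1, 65, 0, 0, 0], [85, 3, -1, 78, 0, 0, 0], [85, 3, -1, 82, 0, 0, 0], [85, 3, -1, 82, 0, 0, 0], [20, 3, -1, 82, 0, 0, 0], [20, 3, -1, 82, 0, 0, 0]]}}

```text
t: 3.15
ee_pos: [0.4829, 0.2237, 0.1398]
ee_rot: [0.05, 3.14, 0.0]
ft_force: [0.7, 0.2, -0.9]
width: 0.599
grasp_force: 0.0
```

Request:
{"fn": "move_arm", "kwargs": {"targets": [[20, 0, 0, 0, 0, 0, 0], [20, 0, 0, 0, 0, 0, 0], [20, 0, 0, 0, 0, 0, 0], [20, 0, 0, 0, 0, 0, 0], [20, 0, 0, 0, 0, 0, 0], [20, 0, 0, -2, 0, 0, 0], [20, 0, 0, -5, 0, 0, 0], [20, 0, 0, -10, 0, 0, 0]]}}

```text
t: 4.15
ee_pos: [0.4824, 0.2235, 0.1493]
ee_rot: [-0.05, -3.141, 0.001]
ft_force: [-1.1, 0.1, -1.1]
width: 0.314
grasp_force: 62.5
```

Request:
{"fn": "move_arm", "kwargs": {"targets": [[20, 0, 0, -15, 0, 0, 0], [20, 0, 0, -33, 0, 0, 0], [20, 0, 0, -52, 0, 0, 0], [20, 0, 0, -68, 0, 0, 0], [20, 0, -25, -72, 0, 0, 0], [20, 0, -65, -72, 0, 0, 0], [20, 0, -110, -72, 0, 0, 0], [20, 0, -155, -72, 0, 0, 0]]}}

```text
t: 5.15
ee_pos: [0.4778, 0.0675, 0.2224]
ee_rot: [0.049, 3.14, -0.0]
ft_force: [1.2, 0.3, -1.5]
width: 0.317
grasp_force: 62.6
```

Run:
```python
import re
s=open("h.py").read().replace("return POST+s*","s/=1000;return POST+s*");open("h.py","w").write(s)
from h import *
p=hk(180);print(p,hk(37),hk(100));delta(*p,.222,175.9)
```

```text
[ 0.60903934 -0.30906954] [ 0.46640531 -0.29884541] [ 0.52924408 -0.30334974]
t 5.15 pos [0.4778 0.0675 0.2224] j [-0.01  0.21 -0.28  1.08 -0.    0.02] w 0.317 f [ 1.2  0.3 -1.5]
shift [-143.  -372.2    0.7] turn [-0.0001  0.0014  0.0402]
```

Request:
{"fn": "move_arm", "kwargs": {"targets": [[20, -20, -40, 0, 0, 0, 0.005], [20, -45, -85, 0, 0, 0, 0.01], [20, -75, -130, 0, 0, 0, 0.015], [20, -105, -175, 0, 0, 0, 0.02], [20, -130, -220, 0, 0, 0, 0.025], [20, -143, -265, 0, 0, 0, 0.03], [20, -143, -310, 0, 0, 0, 0.035], [20, -143, -345, 0, 0, 0, 0.04]]}}

```text
t: 6.15
ee_pos: [0.6095, -0.2826, 0.2221]
ee_rot: [0.114, 3.139, -0.001]
ft_force: [0.5, 0.0, -1.3]
width: 0.317
grasp_force: 62.6
```

Request:
{"fn": "move_arm", "kwargs": {"targets": [[20, 0, -15, 0, 0, 0, 0], [20, 0, -24, 0, 0, 0, 0], [20, 0, -27, 0, 0, 0, 0], [20, 0, -27, 0, 0, 0, 0], [20, 0, -27, 0, 0, 0, 0], [20, 0, -27, 0, 0, 0, 0], [20, 0, -27, 0, 0, 0, 0], [20, 0, -27, 0, 0, 0, 0]]}}

```text
t: 7.15
ee_pos: [0.6077, -0.3075, 0.2213]
ee_rot: [0.113, 3.14, 0.0]
ft_force: [-0.3, -0.3, -1.6]
width: 0.318
grasp_force: 62.5
```

Run:
```python
from h import *
from bench import r
delta(*hk(180),.222,175.9)
I=[]
for n,ro in(("scene",(60,200,150,350)),("side",(40,190,260,460))):
    c=r.capture(n);W=cloud(c)
    a=W[30:210,130:470].reshape(-1,3)
    for lo,hi in((.22,.26),(.195,.214),(.1,.18)):
        b=a[(a[:,2]>lo)&(a[:,2]<hi)&(abs(a[:,0]-.609)<.03)&(abs(a[:,1]+.31)<.11)]
        if len(b)>9:print(n,lo,len(b),np.round(np.percentile(b,[1,50,99],axis=0),4).tolist(),cv2.minAreaRect(np.ascontiguousarray(b[:,:2].astype(np.float32))*1000))
    p=hk(60);b=a[(a[:,2]>.138)&(a[:,2]<.156)&(abs(a[:,0]-p[0])<.08)&(abs(a[:,1]-p[1])<.02)]
    print("arm",len(b),cv2.minAreaRect(np.ascontiguousarray(b[:,:2].astype(np.float32))*1000))
    I.append(cv2.resize(c["img"][ro[0]:ro[1],ro[2]:ro[3]],(400,300)))
cv2.imwrite("pics/p2.png",np.hstack(I))
```

```text
t 7.15 pos [ 0.6077 -0.3075  0.2213] j [-0.58  0.61  0.32  1.28  0.   -0.5 ] w 0.318 f [-0.3 -0.3 -1.6]
shift [-1.4 -1.5 -0.7] turn [ 0.      0.     -0.0002]
scene 0.22 136 [[0.5983, -0.3257, 0.222], [0.6158, -0.2887, 0.2405], [0.62, -0.2781, 0.2573]] ((607.7083129882812, -302.5077209472656), (50.03357696533203, 23.271089553833008), 85.82960510253906)
scene 0.195 149 [[0.6016, -0.39, 0.196], [0.6133, -0.2783, 0.2093], [0.6204, -0.2213, 0.214]] ((609.5004272460938, -305.8428955078125), (171.56234741210938, 12.647651672363281), 86.72840881347656)
scene 0.1 421 [[0.5988, -0.3887, 0.1007], [0.6102, -0.3071, 0.1151], [0.6207, -0.2205, 0.1789]] ((609.4680786132812, -305.7532958984375), (171.89183044433594, 13.497157096862793), 86.36478424072266)
arm 214 ((493.99041748046875, -301.1170654296875), (15.0398588180542, 142.36285400390625), 87.00784301757812)
side 0.22 217 [[0.5935, -0.3269, 0.2212], [0.6005, -0.287, 0.2428], [0.6166, -0.2769, 0.2595]] ((600.0223388671875, -301.862060546875), (54.79442596435547, 21.49565315246582), 67.68438720703125)
side 0.195 173 [[0.5964, -0.3862, 0.1951], [0.6042, -0.2775, 0.2073], [0.6182, -0.2193, 0.2139]] ((607.0252075195312, -304.2336120605469), (170.84336853027344, 12.321343421936035), 86.02104949951172)
side 0.1 487 [[0.596, -0.3899, 0.1007], [0.6069, -0.2876, 0.1271], [0.6185, -0.2188, 0.179]] ((607.4652709960938, -304.435546875), (174.9040069580078, 14.950942039489746), 86.9405517578125)
arm 258 ((491.9018859863281, -299.0884094238281), (14.52827262878418, 143.55160522460938), 86.39895629882812)
```

View pics/p2.png

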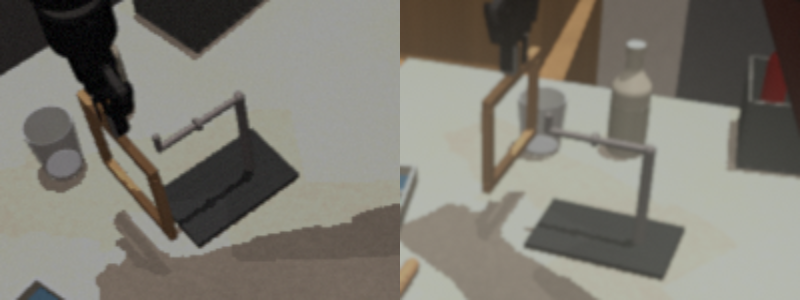

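The crops show the frame upright, square to the arm and 47 mm in front of the tip (155,135 and 548,125). Clear to pass over.

Request:
{"fn": "move_arm", "kwargs": {"targets": [[20, 12, -3, 0, 0, 0, 0], [20, 32, -3, 0, 0, 0, 0], [20, 55, -3, 0, 0, 0, 0], [20, 78, -3, 0, 0, 0, 0], [20, 101, -3, 0, 0, 0, 0], [20, 122, -3, 0, 0, 0, 0], [20, 137, -3, 0, 0, 0, 0], [20, 143, -3, 0, 0, 0, 0]]}}

```text
t: 8.25
ee_pos: [0.4636, -0.3003, 0.2216]
ee_rot: [0.114, 3.139, -0.0]
ft_force: [-0.2, 0.1, -2.0]
width: 0.317
grasp_force: 62.6
```

Request:
{"fn": "move_arm", "kwargs": {"targets": [[20, 0, 0, 10, 0, 0, 0], [20, 0, 0, 22, 0, 0, 0], [20, 0, 0, 34, 0, 0, 0], [20, 0, 0, 42, 0, 0, 0], [20, 0, 0, 46, 0, 0, 0], [20, 0, 0, 47, 0, 0, 0], [20, 0, 0, 47, 0, 0, 0], [20, 0, 0, 47, 0, 0, 0]]}}

```text
t: 9.25
ee_pos: [0.465, -0.3005, 0.1747]
ee_rot: [0.113, 3.139, -0.001]
ft_force: [-0.3, 0.8, -1.8]
width: 0.319
grasp_force: 62.6
```

Run:
```python
from h import *
from bench import r
delta(*hk(37),.17,175.9)
I=[]
for n,ro in(("scene",(60,200,150,350)),("side",(40,190,260,460))):
    c=r.capture(n);W=cloud(c)
    a=W[30:210,130:470].reshape(-1,3);p=hk(37)
    for lo,hi in((.135,.163),(.07,.135)):
        b=a[(a[:,2]>lo)&(a[:,2]<hi)&(abs(a[:,0]-p[0])<.03)&(abs(a[:,1]-p[1])<.1)&(abs(a[:,1]-p[1])>.015)]
        if len(b)>9:print(n,lo,len(b),np.round(np.percentile(b,[1,50,99],axis=0),4).tolist(),cv2.minAreaRect(np.ascontiguousarray(b[:,:2].astype(np.float32))*1000))
    I.append(cv2.resize(c["img"][ro[0]:ro[1],ro[2]:ro[3]],(400,300)))
cv2.imwrite("pics/p3.png",np.hstack(I))
```

```text
t 9.25 pos [ 0.465  -0.3005  0.1747] j [-0.71  0.38 -0.18  1.01 -0.   -0.63] w 0.319 f [-0.3  0.8 -1.8]
shift [-1.3  1.7  4.7] turn [-0.0004  0.0005 -0.0003]
scene 0.135 112 [[0.4621, -0.3849, 0.1353], [0.4709, -0.2566, 0.1553], [0.4779, -0.2141, 0.1625]] ((468.20635986328125, -300.6837463378906), (173.86192321777344, 12.782355308532715), 87.442626953125)
scene 0.07 192 [[0.4562, -0.3841, 0.072], [0.4679, -0.2262, 0.1062], [0.4785, -0.2135, 0.1341]] ((466.8484191894531, -299.22723388671875), (173.28732299804688, 14.624924659729004), 85.85148620605469)
side 0.135 113 [[0.4531, -0.3797, 0.1357], [0.4645, -0.2196, 0.1519], [0.4762, -0.212, 0.1625]] ((462.5307312011719, -296.5010681152344), (171.64710998535156, 13.390047073364258), 84.33028411865234)
side 0.07 240 [[0.4539, -0.3814, 0.0713], [0.465, -0.2174, 0.1025], [0.4766, -0.2104, 0.1343]] ((465.07452392578125, -296.67169189453125), (173.94345092773438, 12.956704139709473), 86.37113952636719)
```

View pics/p3.png

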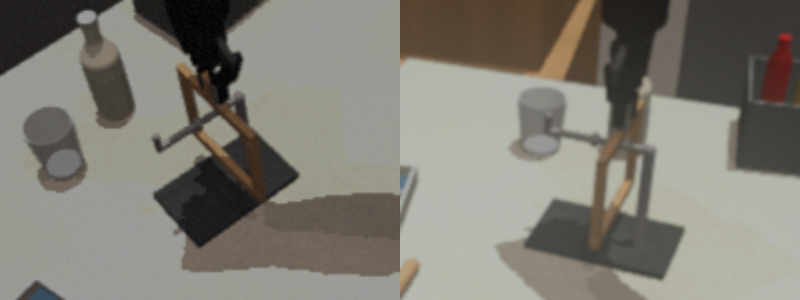

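The large frame is between post and collar with the arm through its opening, just above the seat. Lowering gently until contact.

Request:
{"fn": "move_arm", "kwargs": {"targets": [[20, 0, 0, 0.6, 0, 0, 0], [20, 0, 0, 1.2, 0, 0, 0], [20, 0, 0, 1.8, 0, 0, 0], [20, 0, 0, 2.4, 0, 0, 0], [20, 0, 0, 3, 0, 0, 0], [20, 0, 0, 3.5, 0, 0, 0], [20, 0, 0, 4, 0, 0, 0], [20, 0, 0, 4, 0, 0, 0]]}}

```text
t: 10.35
ee_pos: [0.4648, -0.3003, 0.1702]
ee_rot: [-0.113, -3.139, -0.0]
ft_force: [-0.5, -0.2, -2.2]
width: 0.312
grasp_force: 62.6
```

Request:
{"fn": "move_arm", "kwargs": {"targets": [[20, 0, 0, 0.4, 0, 0, 0], [20, 0, 0, 0.8, 0, 0, 0], [20, 0, 0, 1.2, 0, 0, 0], [20, 0, 0, 1.5, 0, 0, 0], [20, 0, 0, 1.8, 0, 0, 0], [20, 0, 0, 2, 0, 0, 0], [20, 0, 0, 2, 0, 0, 0], [20, 0, 0, 2, 0, 0, 0]]}}

```text
t: 11.35
ee_pos: [0.465, -0.3004, 0.1696]
ee_rot: [0.113, 3.139, -0.001]
ft_force: [-3.3, 2.1, 12.9]
width: 0.317
grasp_force: 64.3
```

Request:
{"fn": "move_arm", "kwargs": {"targets": [[20, 0, 0, -0.7, 0, 0, 0], [20, 0, 0, -1.2, 0, 0, 0], [20, 0, 0, -1.2, 0, 0, 0], [30, 0, 0, -1.2, 0, 0, 0], [32, 0, 0, -1.2, 0, 0, 0], [36, 0, 0, -1.2, 0, 0, 0], [42, 0, 0, -1.2, 0, 0, 0], [50, 0, 0, -1.2, 0, 0, 0]]}}

```text
t: 12.35
ee_pos: [0.4648, -0.3003, 0.1695]
ee_rot: [-0.113, -3.14, -0.0]
ft_force: [0.1, -0.2, 0.3]
width: 0.587
grasp_force: 0.0
```

Request:
{"fn": "move_arm", "kwargs": {"targets": [[56, 0, 0, 0, 0, 0, 0], [56, 0, 0, 0, 0, 0, 0], [56, 0, 0, 0, 0, 0, 0], [56, 0, 0, -8, 0, 0, 0], [56, 0, 0, -22, 0, 0, 0], [60, 0, 0, -42, 0, 0, 0], [70, 0, 0, -62, 0, 0, 0], [85, 0, 0, -72, 0, 0, 0]]}}

```text
t: 13.35
ee_pos: [0.4654, -0.3007, 0.2435]
ee_rot: [0.113, 3.138, -0.002]
ft_force: [-0.9, 0.8, 0.0]
width: 0.988
grasp_force: 0.0
```

Run:
```python
from h import *
from bench import r
delta(.6055,.2275,.225,179)
I=[]
for n,ro in(("scene",(60,200,150,350)),("side",(40,190,260,460))):
    c=r.capture(n);W=cloud(c)
    a=W[30:210,130:470].reshape(-1,3);p=hk(37)
    for lo,hi in((.145,.163),(.03,.08)):
        b=a[(a[:,2]>lo)&(a[:,2]<hi)&(abs(a[:,0]-p[0])<.03)&(abs(a[:,1]-p[1])<.1)&(abs(a[:,1]-p[1])>.015)]
        if len(b)>9:print(n,lo,len(b),np.round(np.percentile(b,[1,50,99],axis=0),4).tolist(),cv2.minAreaRect(np.ascontiguousarray(b[:,:2].astype(np.float32))*1000))
    b=a[(a[:,2]>.175)&(a[:,2]<.21)&(abs(a[:,0]-p[0])<.02)&(abs(a[:,1]-p[1])<.03)]
    if len(b):print("block",np.nanmax(b[:,2]),cv2.minAreaRect(np.ascontiguousarray(b[:,:2].astype(np.float32))*1000))
    I.append(cv2.resize(c["img"][ro[0]:ro[1],ro[2]:ro[3]],(400,300)))
cv2.imwrite("pics/p4.png",np.hstack(I))
```

```text
t 13.35 pos [ 0.4654 -0.3007  0.2435] j [-0.71  0.34 -0.05  1.18  0.   -0.63] w 0.988 f [-0.9  0.8  0. ]
shift [-101.9  536.9   17.9] turn [-0.0014  0.0019 -0.0543]
scene 0.145 179 [[0.4619, -0.3827, 0.1458], [0.4708, -0.2531, 0.1593], [0.4779, -0.2136, 0.1629]] ((466.92425537109375, -299.41815185546875), (173.2201385498047, 13.098489761352539), 86.32201385498047)
scene 0.03 233 [[0.4589, -0.3856, 0.0376], [0.4698, -0.273, 0.0519], [0.4782, -0.2166, 0.0782]] ((466.64349365234375, -301.14459228515625), (173.1873016357422, 14.038908004760742), 85.77336883544922)
block 0.20145195373993463 ((466.951904296875, -297.14898681640625), (29.261526107788086, 17.59810447692871), 85.72403717041016)
side 0.145 152 [[0.4544, -0.3809, 0.1455], [0.4654, -0.2451, 0.1596], [0.4756, -0.2112, 0.1628]] ((464.257568359375, -297.9239501953125), (174.18365478515625, 12.92330265045166), 85.78739929199219)
side 0.03 258 [[0.4539, -0.3828, 0.038], [0.4638, -0.2772, 0.0533], [0.476, -0.215, 0.0791]] ((464.4615478515625, -303.4784240722656), (178.91708374023438, 12.994623184204102), 86.4545669555664)
block 0.20055189640266058 ((465.3062438964844, -295.3042297363281), (28.6868953704834, 16.13926124572754), 87.0282211303711)
```

View pics/p4.png

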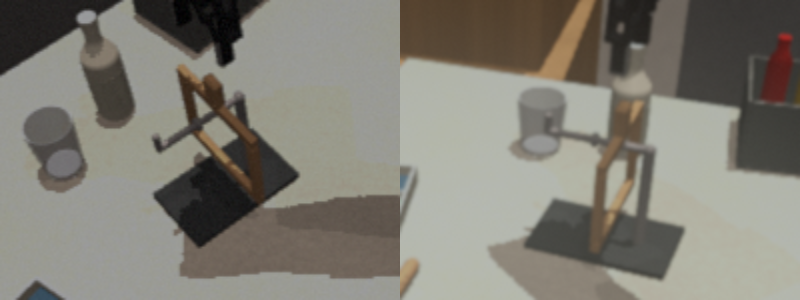

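The large frame hangs square in the back seat, released. Going for the small frame.

Request:
{"fn": "move_arm", "kwargs": {"targets": [[85, -8, 40, 0, 0, 0, 0], [85, -17, 90, 0, 0, 0, -0.01], [85, -27, 140, 0, 0, 0, -0.015], [85, -36, 190, 0, 0, 0, -0.02], [85, -46, 240, 0, 0, 0, -0.025], [85, -55, 290, 0, 0, 0, -0.03], [85, -65, 340, 0, 0, 0, -0.035], [85, -74, 390, 0, 0, 0, -0.04]]}}

```text
t: 14.45
ee_pos: [0.5666, 0.085, 0.2408]
ee_rot: [-0.05, -3.14, 0.0]
ft_force: [0.9, -0.4, 0.8]
width: 0.992
grasp_force: 0.0
```

Request:
{"fn": "move_arm", "kwargs": {"targets": [[85, -10, 50, 0, 0, 0, -0.005], [85, -19, 95, 0, 0, 0, -0.01], [85, -25, 130, 5, 0, 0, -0.014], [85, -28, 145, 12, 0, 0, -0.014], [85, -28, 147, 22, 0, 0, -0.014], [85, -28, 147, 28, 0, 0, -0.014], [85, -28, 147, 28, 0, 0, -0.014], [85, -28, 147, 28, 0, 0, -0.014]]}}

```text
t: 15.45
ee_pos: [0.5995, 0.2286, 0.214]
ee_rot: [0.03, 3.141, 0.0]
ft_force: [0.6, 0.4, -0.2]
width: 0.998
grasp_force: 0.0
```

Run:
```python
from h import *
from bench import r
delta(.6055,.2275,.119,179)
o=r.get_obs();c=r.capture("wrist")
v,u=np.mgrid[0:400,0:640];dx=u-c["cx"];dy=v-c["cy"];rr=np.hypot(dx,dy)+1e-9;th=rr/c["fx"]
z=c["z_map"];t=np.where(th<1.4,np.tan(np.minimum(th,1.4)),np.nan)
P=np.stack([dx/rr*t*z,dy/rr*t*z,z],-1);P[z<=0]=np.nan
T=c["tool_from_camera"];a=((P@T[:3,:3].T+T[:3,3])@R.from_rotvec(o["ee_rot"]).as_matrix().T+o["ee_pos"]).reshape(-1,3)
for nm,zl,zh in(("Sblock",.12,.16),("Sbar",.095,.116)):
    b=a[(abs(a[:,0]-.606)<.02)&(a[:,1]>.1)&(a[:,1]<.35)&(a[:,2]>zl)&(a[:,2]<zh)]
    if len(b)>9:print(nm,len(b),np.round(np.percentile(b,[1,50,99],axis=0),4).tolist(),cv2.minAreaRect(np.ascontiguousarray(b[:,:2].astype(np.float32))*1000))
```

```text
t 15.45 pos [0.5995 0.2286 0.214 ] j [ 0.25  0.53  0.16  1.21 -0.    0.27] w 0.998 f [ 0.6  0.4 -0.2]
shift [-6. -1. 95.] turn [ 0.      0.0005 -0.0014]
Sblock 1152 [[0.5986, 0.2139, 0.1212], [0.6023, 0.2277, 0.1475], [0.614, 0.2414, 0.1497]] ((606.18505859375, 227.47401428222656), (28.141284942626953, 16.040355682373047), 89.3506851196289)
Sbar 2047 [[0.5999, 0.1694, 0.0973], [0.604, 0.2378, 0.1119], [0.6139, 0.2866, 0.1138]] ((606.6161499023438, 227.4807586669922), (120.37564849853516, 13.560689926147461), 88.32172393798828)
```

Request:
{"fn": "move_arm", "kwargs": {"targets": [[85, -6.5, -1, 20, 0, 0, 0], [85, -6.5, -1, 50, 0, 0, 0], [85, -6.5, -1, 75, 0, 0, 0], [85, -6.5, -1, 90, 0, 0, 0], [85, -6.5, -1, 94.5, 0, 0, 0], [85, -6.5, -1, 94.5, 0, 0, 0], [20, -6.5, -1, 94.5, 0, 0, 0], [20, -6.5, -1, 94.5, 0, 0, 0]]}}

```text
t: 16.5
ee_pos: [0.6062, 0.2285, 0.1198]
ee_rot: [0.028, 3.14, 0.001]
ft_force: [-0.5, 0.5, -0.6]
width: 0.601
grasp_force: 0.0
```

Request:
{"fn": "move_arm", "kwargs": {"targets": [[20, 0, 0, 0, 0, 0, 0], [20, 0, 0, 0, 0, 0, 0], [20, 0, 0, 0, 0, 0, 0], [20, 0, 0, 0, 0, 0, 0], [20, 0, 0, 0, 0, 0, 0], [20, 0, 0, -2, 0, 0, 0], [20, 0, 0, -5, 0, 0, 0], [20, 0, 0, -10, 0, 0, 0]]}}

```text
t: 17.5
ee_pos: [0.6054, 0.2282, 0.1288]
ee_rot: [-0.028, -3.141, 0.0]
ft_force: [-0.7, 1.0, -1.0]
width: 0.316
grasp_force: 59.3
```

Request:
{"fn": "move_arm", "kwargs": {"targets": [[20, 0, 0, -15, 0, 0, 0], [20, 0, 0, -35, 0, 0, 0], [20, 0, 0, -58, 0, 0, 0], [20, 0, 0, -80, 0, 0, 0], [20, 0, -15, -92, 0, 0, 0], [20, 0, -50, -93, 0, 0, 0], [20, 0, -95, -93, 0, 0, 0], [20, 0, -140, -93, 0, 0, 0]]}}

```text
t: 18.5
ee_pos: [0.6028, 0.0862, 0.2222]
ee_rot: [-0.028, -3.141, 0.001]
ft_force: [1.2, -0.9, -0.1]
width: 0.315
grasp_force: 59.2
```

Run:
```python
from h import *
delta(*hk(180),.222,175.9)
```

```text
t 18.5 pos [0.6028 0.0862 0.2222] j [ 0.02  0.46  0.07  1.18 -0.    0.04] w 0.315 f [ 1.2 -0.9 -0.1]
shift [ -13.2 -395.1    0.4] turn [-0.0003 -0.0001  0.0538]
```

Request:
{"fn": "move_arm", "kwargs": {"targets": [[20, -4, -45, 0, 0, 0, 0.007], [20, -8, -95, 0, 0, 0, 0.014], [20, -12, -145, 0, 0, 0, 0.021], [20, -13, -195, 0, 0, 0, 0.028], [20, -13, -245, 0, 0, 0, 0.035], [20, -13, -295, 0, 0, 0, 0.042], [20, -13, -340, 0, 0, 0, 0.049], [20, -13, -375, 0, 0, 0, 0.054]]}}

```text
t: 19.5
ee_pos: [0.6085, -0.2896, 0.2221]
ee_rot: [-0.115, -3.139, 0.0]
ft_force: [0.1, 0.2, -1.6]
width: 0.313
grasp_force: 59.2
```

Request:
{"fn": "move_arm", "kwargs": {"targets": [[20, 0, -13, 0, 0, 0, 0], [20, 0, -19, 0, 0, 0, 0], [20, 0, -20, 0, 0, 0, 0], [20, 0, -20, 0, 0, 0, 0], [20, 0, -20, 0, 0, 0, 0], [20, 0, -20, 0, 0, 0, 0], [20, 0, -20, 0, 0, 0, 0], [20, 0, -20, 0, 0, 0, 0]]}}

```text
t: 20.5
ee_pos: [0.6082, -0.3067, 0.222]
ee_rot: [-0.113, -3.14, -0.0]
ft_force: [-0.1, -0.9, -2.2]
width: 0.311
grasp_force: 59.3
```

```bash
cat >> h.py <<'E'
def look(png,s,bands,half):
    from bench import r
    I=[];q=hk(s)
    for n,ro in(("scene",(60,200,150,350)),("side",(40,190,260,460))):
        c=r.capture(n);a=cloud(c)[30:210,130:470].reshape(-1,3)
        for lo,hi in bands:
            b=a[(a[:,2]>lo)&(a[:,2]<hi)&(abs(a[:,0]-q[0])<.022)&(abs(a[:,1]-q[1])<half)]
            if len(b)>9:
                m=cv2.minAreaRect(np.ascontiguousarray(b[:,:2].astype(np.float32))*1000);print(n,lo,len(b),"zmax",round(b[:,2].max(),4),np.round(m[0],1),np.round(m[1],1),round(m[2],1))
        I.append(cv2.resize(c["img"][ro[0]:ro[1],ro[2]:ro[3]],(400,300)))
    cv2.imwrite(png,np.hstack(I))
E
python3 - <<'E'
from h import *
delta(*hk(180),.222,175.9)
look("pics/p5.png",180,((.195,.214),(.12,.19)),.08)
print("large");look("pics/p5.png",37,((.18,.21),(.145,.163),(.03,.08)),.1)
E
```

```text
t 20.5 pos [ 0.6082 -0.3067  0.222 ] j [-0.57  0.61  0.32  1.28  0.   -0.5 ] w 0.311 f [-0.1 -0.9 -2.2]
shift [-1.  -2.3 -0. ] turn [ 0.     -0.     -0.0002]
scene 0.195 100 zmax 0.214 [ 611.5 -305.5] [121.6  12.5] 86.9
scene 0.12 317 zmax 0.1896 [ 610.8 -305.7] [123.1  12.3] 85.8
side 0.195 137 zmax 0.2139 [ 603.8 -304.4] [124.7  13.5] 81.2
side 0.12 403 zmax 0.1899 [ 608.9 -304.5] [125.4  14.6] 86.1
large
scene 0.18 93 zmax 0.2023 [ 466.4 -297.3] [29.5 17.1] 87.7
scene 0.145 224 zmax 0.163 [ 466.1 -299.2] [ 43.2 170.1] 6.7
scene 0.03 282 zmax 0.0799 [ 466.4 -301.1] [171.7  14.2] 86.2
side 0.18 92 zmax 0.2015 [ 464.7 -295.8] [28.3 16.5] 83.8
side 0.145 203 zmax 0.163 [ 466.1 -296. ] [ 43. 167.] 6.4
side 0.03 304 zmax 0.08 [ 464.6 -302. ] [177.3  13.5] 86.3
```

View pics/p5.png

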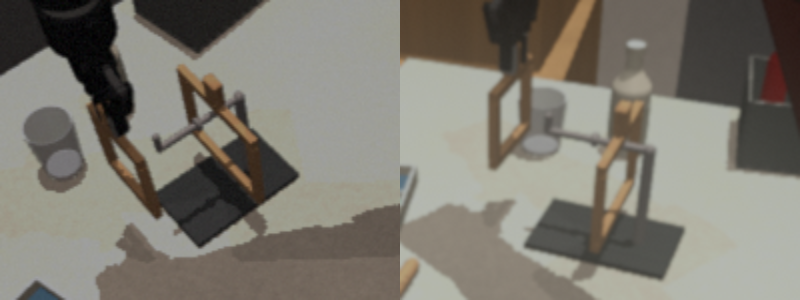

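The small frame hangs upright in the gripper in front of the tip, and the large frame is steady in the back seat. Passing over the tip.

Request:
{"fn": "move_arm", "kwargs": {"targets": [[20, 6, -3, 0, 0, 0, 0], [20, 18, -3, 0, 0, 0, 0], [20, 32, -3, 0, 0, 0, 0], [20, 47, -3, 0, 0, 0, 0], [20, 62, -3, 0, 0, 0, 0], [20, 74, -3, 0, 0, 0, 0], [20, 80, -3, 0, 0, 0, 0], [20, 81, -3, 0, 0, 0, 0]]}}

```text
t: 21.7
ee_pos: [0.527, -0.3041, 0.2221]
ee_rot: [0.113, 3.139, -0.0]
ft_force: [-1.0, 0.4, -1.8]
width: 0.316
grasp_force: 59.3
```

Request:
{"fn": "move_arm", "kwargs": {"targets": [[20, 0, 0, 8, 0, 0, 0], [20, 0, 0, 20, 0, 0, 0], [20, 0, 0, 32, 0, 0, 0], [20, 0, 0, 41, 0, 0, 0], [20, 0, 0, 46, 0, 0, 0], [20, 0, 0, 47, 0, 0, 0], [20, 0, 0, 47, 0, 0, 0], [20, 0, 0, 47, 0, 0, 0]]}}

```text
t: 22.7
ee_pos: [0.5274, -0.3041, 0.1754]
ee_rot: [0.113, 3.139, -0.001]
ft_force: [0.3, 0.4, -0.6]
width: 0.319
grasp_force: 59.3
```

Run:
```python
from h import *
delta(*hk(100),.17,175.9)
look("pics/p6.png",100,((.153,.168),(.062,.13)),.08)
```

```text
t 22.7 pos [ 0.5274 -0.3041  0.1754] j [-0.64  0.48 -0.01  1.07  0.   -0.57] w 0.319 f [ 0.3  0.4 -0.6]
shift [-1.8  0.9  5.4] turn [-0.0003  0.0006 -0.0003]
scene 0.153 115 zmax 0.168 [ 529.9 -303.2] [121.6  12.9] 85.8
scene 0.062 278 zmax 0.1298 [ 529.9 -302. ] [121.2  13.9] 86.0
side 0.153 113 zmax 0.168 [ 526.7 -301.3] [119.9  11.7] 84.1
side 0.062 336 zmax 0.1296 [ 528.  -301.5] [124.6  13.4] 85.5
```

View pics/p6.png

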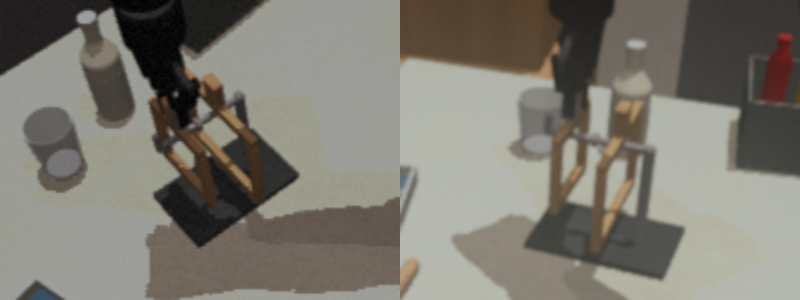

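The small frame is between collar and tip, aligned, about 5 mm above the seat. Lowering.

Request:
{"fn": "move_arm", "kwargs": {"targets": [[20, 0, 0, 0.8, 0, 0, 0], [20, 0, 0, 1.6, 0, 0, 0], [20, 0, 0, 2.4, 0, 0, 0], [20, 0, 0, 3.2, 0, 0, 0], [20, 0, 0, 4, 0, 0, 0], [20, 0, 0, 4.6, 0, 0, 0], [20, 0, 0, 5, 0, 0, 0], [20, 0, 0, 5, 0, 0, 0]]}}

```text
t: 23.8
ee_pos: [0.5272, -0.304, 0.1704]
ee_rot: [0.113, 3.139, -0.0]
ft_force: [-1.3, 0.2, 2.9]
width: 0.32
grasp_force: 59.9
```

Request:
{"fn": "move_arm", "kwargs": {"targets": [[20, 0, 0, 0, 0, 0, 0], [20, 0, 0, 0, 0, 0, 0], [28, 0, 0, 0, 0, 0, 0], [30, 0, 0, 0, 0, 0, 0], [32, 0, 0, 0, 0, 0, 0], [36, 0, 0, 0, 0, 0, 0], [42, 0, 0, 0, 0, 0, 0], [50, 0, 0, 0, 0, 0, 0]]}}

```text
t: 24.8
ee_pos: [0.5272, -0.304, 0.17]
ee_rot: [0.113, 3.14, 0.0]
ft_force: [0.8, 0.0, 0.3]
width: 0.587
grasp_force: 0.0
```

Request:
{"fn": "move_arm", "kwargs": {"targets": [[56, 0, 0, 0, 0, 0, 0], [56, 0, 0, 0, 0, 0, 0], [56, 0, 0, 0, 0, 0, 0], [56, 0, 0, -8, 0, 0, 0], [56, 0, 0, -22, 0, 0, 0], [60, 0, 0, -45, 0, 0, 0], [70, 0, 0, -75, 0, 0, 0], [85, 0, 0, -105, 0, 0, 0]]}}

```text
t: 25.8
ee_pos: [0.5272, -0.304, 0.2771]
ee_rot: [0.113, 3.139, -0.001]
ft_force: [1.2, -0.8, -0.2]
width: 0.992
grasp_force: 0.0
```

Request:
{"fn": "move_arm", "kwargs": {"targets": [[85, 0, 20, -20, 0, 0, 0], [85, 0, 50, -20, 0, 0, 0], [85, 0, 90, -20, 0, 0, 0], [85, 0, 120, -20, 0, 0, 0], [85, 0, 130, -20, 0, 0, 0], [85, 0, 130, -20, 0, 0, 0], [85, 0, 130, -20, 0, 0, 0], [85, 0, 130, -20, 0, 0, 0]]}}

```text
t: 26.8
ee_pos: [0.5364, -0.1752, 0.2949]
ee_rot: [-0.115, -3.139, 0.0]
ft_force: [0.2, 0.8, -0.0]
width: 0.992
grasp_force: 0.0
```

Run:
```python
from h import *
from bench import r
for k in(1,2):
  print("small");look("pics/p7.png",100,((.18,.21),(.153,.168),(.055,.08)),.08)
  print("large");look("pics/p7.png",37,((.18,.21),(.03,.08)),.1)
print(r.get_obs()["t"])
```

```text
small
scene 0.18 98 zmax 0.2014 [ 530.5 -300.1] [27.8 15.9] 87.3
scene 0.153 160 zmax 0.1677 [ 529.8 -302.8] [121.1  13.2] 85.7
scene 0.055 163 zmax 0.0796 [ 530.  -302.2] [118.8  13.3] 85.8
side 0.18 91 zmax 0.2012 [ 527.8 -299.7] [29.9 16.3] 85.2
side 0.153 144 zmax 0.1678 [ 527.5 -301.2] [122.9  13.7] 84.9
side 0.055 173 zmax 0.0798 [ 528.3 -302.9] [122.   14.7] 85.9
large
scene 0.18 95 zmax 0.2033 [ 467.3 -296.7] [17.9 29.1] 3.0
scene 0.03 278 zmax 0.0795 [ 466.3 -301.6] [170.9  14.3] 86.5
side 0.18 91 zmax 0.203 [ 464.6 -295.4] [28.4 15.6] 83.1
side 0.03 302 zmax 0.08 [ 464.8 -299.6] [173.6  13.8] 86.0
small
scene 0.18 92 zmax 0.2035 [ 530.2 -300.4] [30.2 16.4] 86.0
scene 0.153 163 zmax 0.1674 [ 530.2 -302.9] [120.9  12.8] 86.1
scene 0.055 167 zmax 0.0788 [ 530.3 -304.7] [118.2  12.6] 85.1
side 0.18 89 zmax 0.2012 [ 527.8 -298.3] [29.8 16.2] 87.7
side 0.153 143 zmax 0.1677 [ 527.3 -300.4] [122.3  13.5] 85.6
side 0.055 175 zmax 0.08 [ 527.9 -303.6] [123.4  13.1] 86.2
large
scene 0.18 93 zmax 0.2019 [ 467.2 -296.9] [16.6 29.3] 1.1
scene 0.03 280 zmax 0.0798 [ 466.7 -301.7] [173.   14.1] 85.9
side 0.18 94 zmax 0.2007 [ 465.2 -296. ] [31.7 16.3] 86.4
side 0.03 300 zmax 0.0798 [ 464.9 -300.8] [177.9  13.1] 86.3
27.2
```

View pics/p7.png

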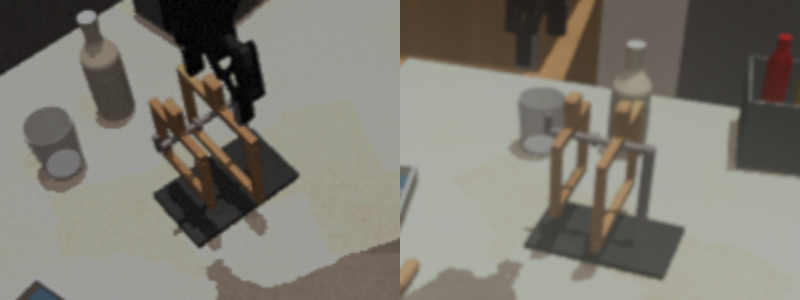

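Both frames hang nested and square. I'll check roll from the slope of the top bars, and sign off if it's small.

Run:
```python
from h import *
from bench import r
bad=False
a=np.vstack([cloud(r.capture(n))[30:210,130:470].reshape(-1,3) for n in("scene","side")])
for s,h in((37,.08),(100,.056)):
    q=hk(s);e=np.radians(HY);u=np.array([-np.sin(e),np.cos(e)])
    l=(a[:,:2]-q)@u;b=abs((a[:,:2]-q)@np.array([np.cos(e),np.sin(e)]))<.012
    L=[];Z=[]
    for c in np.arange(-h,h,.006):
        m=b&(abs(l-c)<.003)&(a[:,2]<.172)&(a[:,2]>.15)
        if abs(c)>.018 and m.sum()>3: L.append(c);Z.append(np.percentile(a[m,2],85))
    k=np.degrees(np.polyfit(L,Z,1)[0]);print(s,"roll",k,len(L));bad|=abs(k)>4
if not bad: print(r.sign_off())
```

```text
37 roll -1.6969180456431148 21
100 roll -2.1874830418532127 13
the job is handed in; nothing more can be done
None
```

The job is handed in at about 27 s: the large frame hangs in the back seat and the small one in the front seat, both square across the arm with about 2° of sideways tilt, and I never touched the painted panel in its rack slot.

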